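# Set a stepped shaft level in V-blocks for a hand-held hardness check

### The arm

A 6-joint arm with a two-finger parallel gripper is mounted at the origin on a cart in front of the work surface, level with it; the furniture and walls round the work are solid. World frame = base frame: x ahead of the robot, y to its left, z up, the work surface at z = 0. Lengths are in m, angles in rad, forces in N, time in s.
With the tool pointing down it reaches from about 0.35 to 0.85 m from the base axis. Payload 8.1 kg.
Tool frame: the origin (TCP) lies midway between the tips of the shut fingers; the grasp point (between the pads) lies 19 mm behind it; z points along the fingers, y is the line along which they close (so a half turn about z gives the same grasp; the last joint's range is limited). The gripper opens to 85 mm and grips with 20 to 120 N. Pads are 22 mm wide; open, the fingers measure 114 mm over their backs; the gripper's body (76 mm by 85 mm) begins 54 mm behind the grasp point. The pads swing forward as they close: fully open they stand 13 mm farther back than shut.
Start: joints at [-0.085, 0.13, 1.488, -0, 1.523, -0.085], TCP at [0.6, 0, 0.231] pointing down, gripper open.
Joint ranges: [-2.96, 2.96], [-0.89, 2.26], [0.02, 2.5], [-1.34, 4.48], [0, 2.73], [-2.66, 2.66]. Speed limits (rad/s): [2.39, 2.39, 2.79, 3.14, 3.14, 3.14].

### API

Orientations are given as a rotation vector (axis times angle).
In Python, from plant import telemetry, grab_frame, get_calibration, ticket gives the robot as it stands.
- The arm moves only by the tool move_arm, never from a script. Its argument "motion" is a list that holds one entry, the list of rows, each a list of 7 numbers: the closure, from 0 (fully open) to 1 (shut), then the shift along the tool's x, y, z in cm, then the turn, a rotation vector about the tool's x, y, z in degrees. A call has 1 to 10 rows; each row shifts and turns the commanded pose from where the row before left it, along the tool's axes as they then stand; what a row does not reach is not made up. A row lasts 1/8 s, in which the tool goes at most 62.5 mm and 10.7 degrees, less where a joint would pass 70% of its speed; a pose out of reach is approached as far as the arm can. A call with a gripper value outside its range is refused whole. The fingers move at their own pace and stop on an object; "squeeze" is the grip in N (left out, the last holds). Time passes only in rows, so rows that do not move let the fingers close. It gives the time, the measured TCP pose, the force, the opening and the grip force at its end, in the units of the state.
- telemetry.read_state(): the state, without advancing time (a new reading comes with each control period).
- grab_frame(name): name is "scene" or "side" or "wrist"; returns the picture (400x640x3 uint8, red, green, blue); there is no depth.
- get_calibration(name): a dict with "fx", "fy", "cx", "cy" (pixels), "k1" (the pictures are not rectified: a ray, as slopes to the right and down, at radius r is drawn at 1 + k1 r^2 times it, then the intrinsics apply), "R" (3x3) and "t" (3): a world point X has camera coordinates R X + t; the wrist camera has in their place "hand_eye" (4x4, takes a point from camera to tool coordinates, whose origin is the TCP and whose axes are the flange's). Camera axes: x right, y down, z forward; pixel columns grow to the right and rows downward; lengths in m; the calibration is good to about 2 mm. A picture is of the moment at which its call begins: read the wrist's pose just before it. get_calibration takes no time and is no camera call.
- ticket.sign_off(): hands the job in; it is judged then, once.
The state is a dict: "t": time; "q": joint angles; "joint_velocities": joint speeds; "joint_efforts": joint torques, N m; "tool_pos": TCP position; "eef_rot": TCP orientation; "contact_force": force on the tool from outside, world axes, zero at the start; "torque": the same for the moment, N m; "finger_gap": finger opening in m; "finger_force": force on a finger pad.
Only numpy, scipy, OpenCV 4.12 (cv2) and the standard library are available. Lean on these libraries where they do the work, as an engineer would, in place of code of your own. Each camera call takes 0.05 s, during which the arm holds its last target. There are 200 camera calls.

### The job

Set the stepped shaft up level on the slotted base plate for its hand-held hardness check. Stand one V-block directly on the plate next to the end stop and the other towards the opposite end, centred on top of the one packing piece that makes up for the thinner journal, both centred over the slot with their vees along it. Then take the shaft from its wooden cradle and lay it in the two vees, each journal about central in its block, the thick end facing the stop's ball and within a centimetre of it; leave the other packing piece where it lies.

Things in the scene. Friction and masses are not known exactly. Their poses are not given: they have to be found in the camera images.
- base_plate: dark steel base plate, fixed, 120 mm wide (x), 230 mm long (y), 22 mm thick; a slot 10 mm wide and 10 mm deep runs lengthwise along y on the centre line (x = 0) of its flat top; origin at the centre of its underside, z up. On its +y end stands the end stop, a grey block 52 mm wide (x), 20 mm thick (y 95 to 115 mm), 56 mm high above the plate's top
- stop_ball (a point): tip of the steel ball (16 mm across) that stands 3 mm out of the end stop's inner face: the point that faces the end of the shaft, on the centre line, y = 92 mm on the plate, 45.5 mm above the plate's top (the height of the shaft's axis when it is set up right); axes as the base plate's
- vee_a: one of two equal, interchangeable loose steel V-blocks, 50 mm wide (x), 36 mm long along the vee (y), 38 mm high, 0.4 kg; 90 degree vee along y through the top, 36 mm wide at the mouth, its bottom line 20 mm above the underside: a round of radius r lies with its axis 20 + 1.414 r mm above the underside; origin at the centre of the underside, z up; grip it across the flat 50 mm sides
- vee_b: one of two equal, interchangeable loose steel V-blocks, 50 mm wide (x), 36 mm long along the vee (y), 38 mm high, 0.4 kg; 90 degree vee along y through the top, 36 mm wide at the mouth, its bottom line 20 mm above the underside: a round of radius r lies with its axis 20 + 1.414 r mm above the underside; origin at the centre of the underside, z up; grip it across the flat 50 mm sides
- packing_thin: loose flat steel packing plate with two 10 mm through holes, 60 mm (x) by 44 mm (y), 8.5 mm thick; origin at the centre of its underside, z up; about 0.16 kg
- packing_thick: loose plain steel packing bar without holes, 80 mm (x) by 36 mm (y), 16 mm thick; origin at the centre of its underside, z up; about 0.34 kg
- shaft: loose steel shaft, 180 mm long along its y, 0.75 kg: thick journal d 36 mm, y 19 to 74 mm (thick end); middle d 28 mm, y -51 to 19 mm, the place to grip; thin journal d 24 mm, y -106 to -51 mm. Origin on the axis at the centre of mass, in the middle step. Starts level in the cradle, axis 52 mm above the bench. In a V-block the thick journal's axis lies 45.5 mm, the thin one's 37.0 mm above the underside
- thick_journal (a point): point on the shaft's axis at the middle of the thick journal (y = 46.5 mm), 27.5 mm from the thick end
- thin_journal (a point): point on the shaft's axis at the middle of the thin journal (y = -78.5 mm), 125 mm from thick_journal
- cradle: wooden storage cradle, fixed, 70 mm (x) by 178 mm (y), base board 12 mm thick; two notched uprights 64 mm wide, 16 mm thick, at y = 62.5 mm (45 mm high, thick journal) and y = -62.5 mm (47 mm high, thin journal) hold the shaft along y, thick end to +y; open between them; origin at the centre of its underside

How it is judged:
By the outcome, as a careful person would: the job done as asked, in the order asked, and still so for the second after the job is handed in, with the robot touching nothing.
It also fails if it takes over 128 s, if anything falls off the work surface, if the arm or the gripper's body presses on something with over 40 N, if the wrist force passes 120 N, or if a joint passes its speed limit or range.

## Working session

There is one attempt and no reset: what is moved stays moved. The work goes in short steps, Python scripts to look and compute and a tool call to move; the robot and the scene stay as the last step left them, time stands still between calls to the robot, and variables do not carry over. Pictures are saved under pics/ and viewed, at most 14 in all, crops included, and the job is handed in when it is done.

Besides the shell and the picture viewer there is one more tool, called after "Emit:" as name([rows], argument=value, ...), one row to a line, values as JSON. move_arm: Moves the arm, as the interface text tells. Its arguments: {"type":"object","properties":{"motion":{"type":"array","items":{"type":"array","items":{"type":"array","items":{"type":"number"}}}},"squeeze":{"type":"number"}},"required":["motion"]}

```bash
ls; mkdir -p pics; python3 - <<'E'
from plant import telemetry, grab_frame, get_calibration
import cv2, numpy as np
for n in ["scene","side","wrist"]:
    cv2.imwrite(f"pics/{n}0.png",grab_frame(n)[:,:,::-1]); print(n,get_calibration(n))
s=telemetry.read_state();print(s)
E
```

```text
pics
scene {'fx': 438.23461824457587, 'fy': 438.23461824457587, 'cx': 321.3298974496847, 'cy': 203.81859877572438, 'k1': 0.002609121334576359, 'R': array([[ 0.88858204, -0.45836977, -0.01786367],
       [-0.3114538 , -0.57426896, -0.75710746],
       [ 0.33677662,  0.67831579, -0.65304609]]), 't': array([-0.45923276,  0.18566142,  1.22234795])}
side {'fx': 445.28306100751524, 'fy': 445.28306100751524, 'cx': 318.9814126175217, 'cy': 201.46048299090535, 'k1': 0.0338013394496557, 'R': array([[-0.99383057, -0.11078056,  0.00533503],
       [-0.09902711,  0.86467129, -0.49248065],
       [ 0.04994423, -0.48997064, -0.87030704]]), 't': array([0.49448223, 0.09024613, 1.32783163])}
wrist {'fx': 314.7035037987802, 'fy': 314.7035037987802, 'cx': 321.2281151741603, 'cy': 195.5787064801869, 'k1': -0.013209468630534623, 'hand_eye': array([[-5.45526026e-05, -9.46931502e-01, -3.21435417e-01,
         8.19123673e-02],
       [ 9.99999938e-01,  6.01813459e-05, -3.47006601e-04,
         1.08029186e-03],
       [ 3.47935898e-04, -3.21435416e-01,  9.46931440e-01,
        -1.43675652e-01],
       [ 0.00000000e+00,  0.00000000e+00,  0.00000000e+00,
         1.00000000e+00]])}
{'t': 0.15, 'q': array([-8.54227420e-02,  1.31029379e-01,  1.48901631e+00,  5.83970443e-06,
        1.52302031e+00, -8.53858435e-02]), 'joint_velocities': array([-0.00173561, -0.0018823 , -0.00418415, -0.00072591,  0.00060619,
       -0.00077527]), 'joint_efforts': array([ 1.01583330e-03, -5.70061326e+01, -5.01160097e+01, -1.39109225e-04,
        9.69119486e-03, -7.10949371e-05]), 'tool_pos': array([5.99573926e-01, 4.73179724e-05, 2.30467551e-01]), 'eef_rot': array([-2.22068302e+00, -2.22060045e+00,  1.48338518e-03]), 'contact_force': array([-0.59626197, -1.41392246, -0.24409384]), 'torque': array([0.028728  , 0.00125492, 0.0048869 ]), 'finger_force': 0.0, 'finger_gap': 0.08544548527239945}
```

View pics/scene0.png

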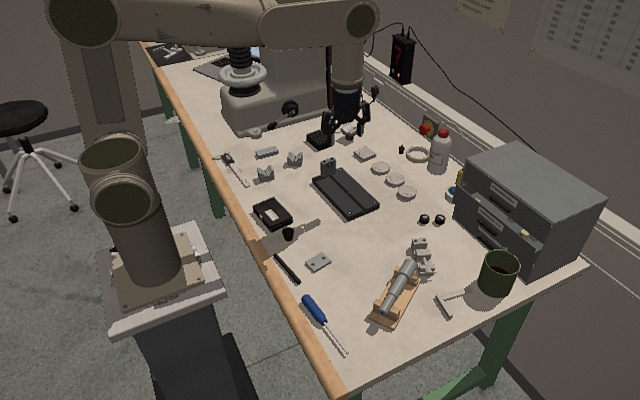

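View pics/side0.png

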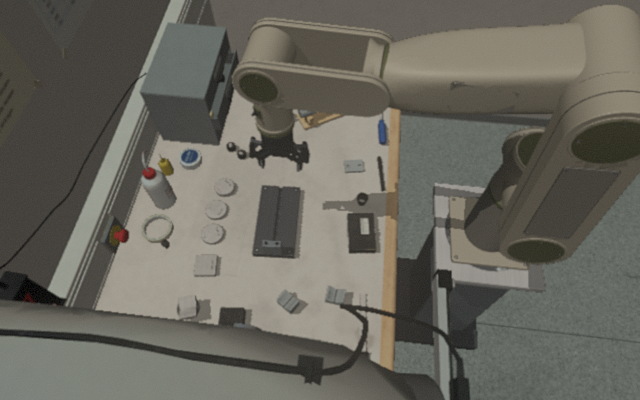

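View pics/wrist0.png

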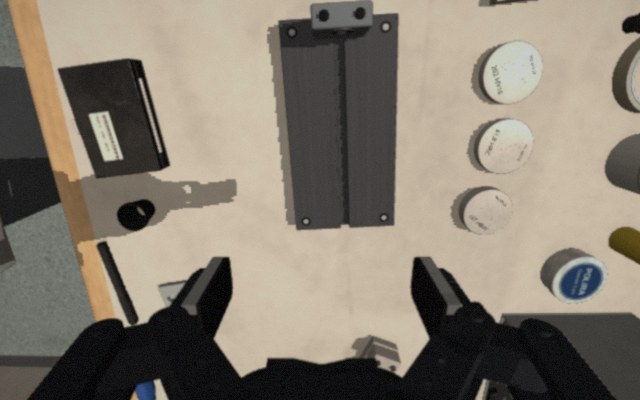

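```bash
python3 - <<'E'
import cv2
a=cv2.imread("pics/scene0.png")
c1=cv2.resize(a[130:230,215:395],None,fx=4,fy=3.9,interpolation=cv2.INTER_CUBIC)
c2=cv2.resize(a[225:340,290:450],None,fx=5,fy=5,interpolation=cv2.INTER_CUBIC)
cv2.imwrite("pics/c1.png",c1);cv2.imwrite("pics/c2.png",c2)
E
```

```text
(no output)
```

View pics/c1.png

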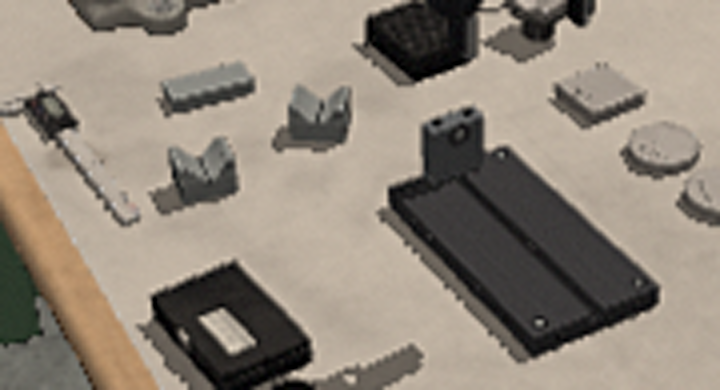

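View pics/c2.png

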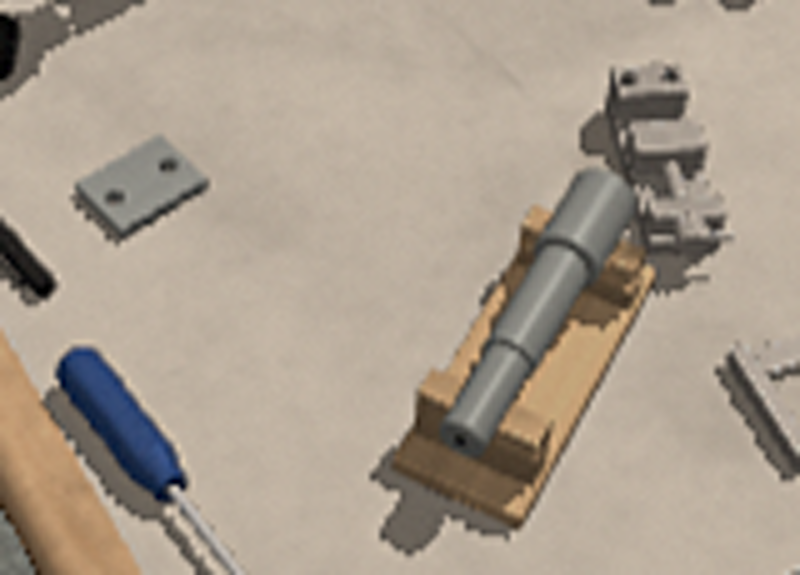

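```bash
cat > h.py <<'E'
from plant import telemetry, grab_frame, get_calibration
import cv2, numpy as np
from scipy.spatial.transform import Rotation as Ro
def cam(n, st=None):
    c=get_calibration(n)
    if n=="wrist":
        st=st or telemetry.read_state()
        T=np.eye(4);T[:3,:3]=Ro.from_rotvec(st["eef_rot"]).as_matrix();T[:3,3]=st["tool_pos"]
        T=T@c["hand_eye"]; return c,T[:3,:3],T[:3,3]
    return c,c["R"].T,-c["R"].T@c["t"]
def pts(n,uv,z,st=None):
    c,R,o=cam(n,st);uv=np.atleast_2d(np.array(uv,float))
    m=np.c_[(uv[:,0]-c["cx"])/c["fx"],(uv[:,1]-c["cy"])/c["fy"]]
    s=m.copy()
    for _ in range(5): s=m/(1+c["k1"]*(s**2).sum(1,keepdims=True))
    d=np.c_[s,np.ones(len(s))]@R.T
    return o+d*((np.broadcast_to(z,len(d))-o[2])/d[:,2])[:,None]
def snap(n,name):
    st=telemetry.read_state();im=grab_frame(n)[:,:,::-1].copy();cv2.imwrite(f"pics/{name}.png",im);return st,im
def proj(n,X,st=None):
    c,R,o=cam(n,st);p=(np.atleast_2d(X)-o)@R;s=p[:,:2]/p[:,2:];s=s*(1+c["k1"]*(s**2).sum(1,keepdims=True))
    return s*c["fx"]+[c["cx"],c["cy"]]
def rect(poly):  # centre, long-edge dir deg, size(mm)
    (c,s,a)=cv2.minAreaRect(np.float32(poly[:,:2]*1000)); return np.round(c,1),np.round(s,1),round(a,1)
E
python3 - <<'E'
from h import *
np.set_printoptions(precision=4,suppress=True)
f1=lambda *p:[(215+u/4,130+v/3.9) for u,v in p]
f2=lambda *p:[(290+u/5,225+v/5) for u,v in p]
print("plate scene",pts("scene",f1((505,150),(658,290),(530,350),(390,190)),.022)[:,:2])
print("plate wrist",pts("wrist",[(280,20),(397,13),(394,226),(297,230)],.022)[:,:2])
print("slot wrist",pts("wrist",[(342,30),(346,226)],.022)[:,:2])
print("vees",pts("scene",f1((204,155),(320,100)),.036)[:,:2])
print("bar",pts("scene",f1((208,82)),.016)[:,:2])
print("thin",pts("scene",f2((160,137),(208,180),(120,232),(75,188)),.0085)[:,:2])
print("shaft",pts("scene",f2((465,437),(607,195)),.052)[:,:2])
E
```

```text
plate scene [[ 0.6709  0.1458]
 [ 0.6832 -0.0792]
 [ 0.5588 -0.0931]
 [ 0.5563  0.1413]]
plate wrist [[ 0.5591  0.1474]
 [ 0.6753  0.1536]
 [ 0.6892 -0.0768]
 [ 0.5705 -0.0822]]
slot wrist [[ 0.6211  0.1383]
 [ 0.6305 -0.0768]]
vees [[0.4303 0.2471]
 [0.5539 0.2766]]
bar [[0.4859 0.3815]]
thin [[ 0.4341 -0.1649]
 [ 0.4428 -0.2065]
 [ 0.3824 -0.2171]
 [ 0.3745 -0.1767]]
shaft [[ 0.4551 -0.4416]
 [ 0.6047 -0.3494]]
```

Emit:
move_arm([
  [[0,5.2,-2.2,0,0,0,0],[0,5.2,-2.2,0,0,0,0],[0,5.2,-2.2,0,0,0,0],[0,5.2,-2.2,0,0,0,0],[0,5.2,-2.2,0,0,0,0],[0,0,0,0,0,0,0],[0,0,0,0,0,0,0]],
])

```text
t: 1.02
tool_pos: [0.4899, 0.2599, 0.231]
eef_rot: [2.22, 2.222, -0.001]
contact_force: [0.0, 0.3, -0.7]
finger_gap: 0.0852
finger_force: 0.0
```

```bash
python3 - <<'E'
from h import *
st,im=snap("wrist","w1"); print(st["tool_pos"],st["eef_rot"])
E
```

```text
[0.48989169 0.25988737 0.23101458] [ 2.22019425e+00  2.22232790e+00 -9.97977377e-04]
```

View pics/w1.png

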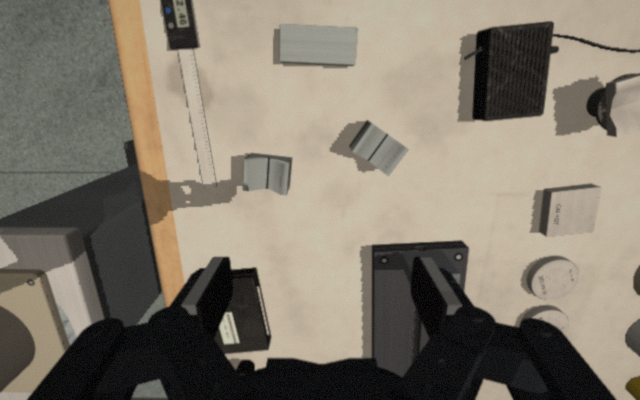

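```bash
python3 - <<'E'
import cv2
a=cv2.imread("pics/w1.png")
cv2.imwrite("pics/c3.png",cv2.resize(a[105:205,230:420],None,fx=4.2,fy=4.2,interpolation=cv2.INTER_CUBIC))
E
```

```text
(no output)
```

View pics/c3.png

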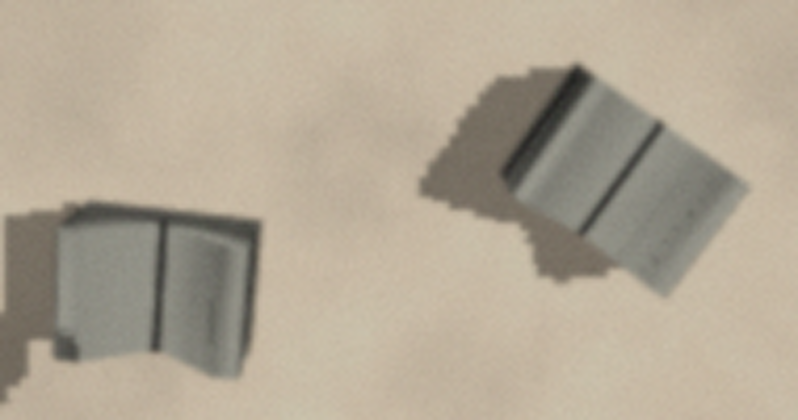

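```bash
python3 - <<'E'
from h import *
np.set_printoptions(precision=4,suppress=True)
f=lambda *p:[(230+u/4.2,105+v/4.2) for u,v in p]
for e in [((162,220),(156,350)),((658,123),(583,233))]:
    p=pts("wrist",f(*e),.020)[:,:2];d=p[0]-p[1];print(p.mean(0),np.hypot(*d),np.degrees(np.arctan2(-d[0],d[1])))
E
```

```text
[0.4291 0.2483] 0.037293656151998894 -5.683173140149232
[0.555  0.2781] 0.03510179012042643 -31.892764638489517
```

Emit:
move_arm([
  [[0,1.8,6.2,0,0,0,0],[0,0,0.3,4,0,0,8],[0,0,0,4,0,0,8],[0,0,0,4,0,0,8],[0,0,0,4,0,0,8],[0,0,0,3,0,0,0],[0,0,0,3,0,0,0],[0,0,0,0.5,0,0,0],[0,0,0,0,0,0,0]],
])

```text
t: 2.2
tool_pos: [0.5536, 0.2766, 0.0067]
eef_rot: [2.749, 1.521, -0.0]
contact_force: [0.2, -0.6, 0.4]
finger_gap: 0.0852
finger_force: 0.0
```

Emit:
move_arm([
  [[0.6,0,0,0,0,0,0],[0.8,0,0,0,0,0,0],[1,0,0,0,0,0,0],[1,0,0,0,0,0,0],[1,0,0,0,0,0,0],[1,0,0,0,0,0,0]],
], squeeze=50)

```text
t: 2.95
tool_pos: [0.554, 0.2779, 0.008]
eef_rot: [2.747, 1.523, 0.004]
contact_force: [-0.1, 0.1, 6.1]
finger_gap: 0.0495
finger_force: 54.1
```

Emit:
move_arm([
  [[1,0,0,-4,0,0,0],[1,0,0,-5,0,0,0],[1,0,0,-5,0,0,-8],[1,0,0,0,0,0,-8],[1,0,0,0,0,0,-10],[1,0,0,0,0,0,-9],[1,0,0,0,0,0,0]],
])

```text
t: 3.82
tool_pos: [0.5525, 0.2773, 0.1458]
eef_rot: [-2.163, -2.278, 0.002]
contact_force: [-0.9, 0.3, -5.0]
finger_gap: 0.0491
finger_force: 54.1
```

```bash
python3 - <<'E'
from h import *
np.set_printoptions(precision=4,suppress=True)
st={"tool_pos":np.array([5.99573926e-01,4.73179724e-05,2.30467551e-01]),"eef_rot":np.array([-2.22068302,-2.22060045,.00148338518])}
g=cv2.imread("pics/wrist0.png",0).astype(float)
L=[];S=[];Rr=[]
for v in range(50,215,5):
    r=g[v-1:v+2].mean(0)
    w=r[325:365]; u=325+np.arange(40); wt=np.clip(np.median(w)-12-w,0,None)
    if wt.sum()>0: S.append(((u*wt).sum()/wt.sum(),v))
    d=np.diff(r)
    Rr.append((375+np.argmax(d[375:420])+.5,v)); L.append((265+np.argmin(d[275:310])+10.5,v))
for n,a in (("L",L),("S",S),("R",Rr)):
    p=pts("wrist",a,.022,st)[:,:2]
    k=np.polyfit(p[:,1],p[:,0],1); r=p[:,0]-np.polyval(k,p[:,1]);ok=abs(r)<.003;k=np.polyfit(p[ok,1],p[ok,0],1)
    print(n,len(a),ok.sum(),"x at y=.0355:",np.polyval(k,.0355),"yaw",np.degrees(np.arctan(-k[0])),r[ok].std())
b=[];t=[]
for u in list(range(305,335,3))+list(range(355,388,3)):
    d=np.diff(g[:,u-1:u+2].mean(1)); b.append((u,215+np.argmax(d[215:240])+.5)); 
    if u<308 or u>374: t.append((u,5+np.argmin(d[5:30])+.5))
for a in(b,t):
    p=pts("wrist",a,.022,st)[:,:2];k=np.polyfit(p[:,0],p[:,1],1);print(np.polyval(k,.6236),np.degrees(np.arctan(k[0])),p.std(0))
s=telemetry.read_state();print(s["tool_pos"],s["eef_rot"])
E
```

```text
L 33 20 x at y=.0355: 0.55603033423618 yaw -1.2580351779283832 0.0018168780997497662
S 33 33 x at y=.0355: 0.6251314103958726 yaw 3.0355056414092423 0.00028761820539496786
R 33 33 x at y=.0355: 0.6825132437173891 yaw 3.004472211893941 0.0003438759294654893
-0.07919514588054716 3.2968876266184317 [0.0333 0.002 ]
0.1509885611656575 3.3795919209830503 [0.0301 0.0018]
[0.5525 0.2773 0.1458] [-2.1631 -2.2777  0.0015]
```

Emit:
move_arm([
  [[1,-4.6,1.4,0,0,0,0],[1,-4.6,1.4,0,0,0,0],[1,-4.6,1.45,0,0,0,0],[1,-4.73,1.5,0,0,0,0],[1,0,0,2,0,0,0],[1,0,0,2,0,0,0],[1,0,0,0,0,0,0],[1,0,0,0,0,0,0]],
])

```text
t: 4.82
tool_pos: [0.6198, 0.0965, 0.1062]
eef_rot: [-2.161, -2.28, 0.001]
contact_force: [0.7, -1.0, -4.3]
finger_gap: 0.049
finger_force: 54.0
```

```bash
python3 - <<'E'
from h import *
st,im=snap("wrist","w2"); print(st["tool_pos"],st["eef_rot"])
cv2.imwrite("pics/w2c.png",cv2.resize(im[100:380,200:480],None,fx=2.1,fy=2.1,interpolation=cv2.INTER_CUBIC))
E
```

```text
[0.61977004 0.09650156 0.10618021] [-2.16118689e+00 -2.27951963e+00  5.34551721e-04]
```

View pics/w2.png

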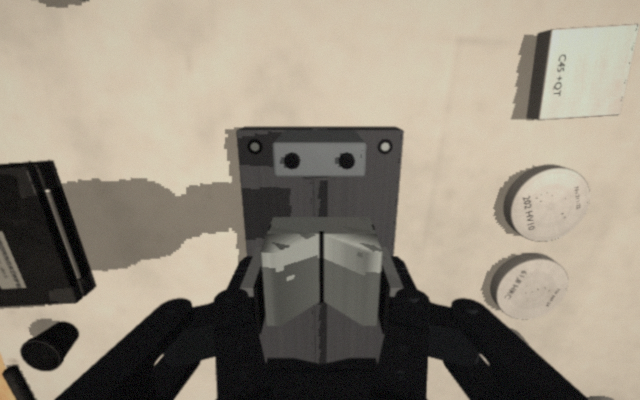

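```bash
python3 - <<'E'
from h import *
np.set_printoptions(precision=4,suppress=True)
g=cv2.imread("pics/w2.png",0).astype(float)
for v in (185,195,205,212): print(v,g[v-1:v+2,300:345].mean(0).round().astype(int))
print("stop",g[155:158,266:276].mean(0).round(),g[155:158,360:374].mean(0).round())
p=pts("wrist",[(274,157),(366.5,157)],.078)[:,:2];print("stop",p,p.mean(0))
p=pts("wrist",[(254,147),(385,147)],.022)[:,:2];print("bolts",p,p.mean(0))
p=pts("wrist",[(317,195),(327.5,195)],.022)[:,:2];print("slot",p,p.mean(0))
p=pts("wrist",[(239,128),(403.5,130)],.022)[:,:2];print("corners",p,p.mean(0))
p=pts("wrist",[(322,235),(322,295)],.031)[:,:2];print("groove?",p)
E
```

```text
185 [70 69 70 67 67 68 70 67 67 68 68 67 63 61 62 67 68 67 62 57 45 41 39 41
 40 36 41 52 63 67 68 69 68 69 71 68 70 73 71 71 70 69 68 68 69]
195 [69 70 70 70 67 69 68 67 70 69 69 69 63 59 60 65 64 58 48 39 38 38 39 40
 38 38 40 54 64 68 67 68 68 69 70 71 71 72 71 71 68 68 70 69 68]
205 [71 69 70 66 67 68 69 67 69 69 67 67 65 61 61 67 65 68 64 59 48 39 39 39
 40 40 43 54 64 69 69 68 67 69 68 68 70 72 70 71 67 70 67 69 69]
212 [69 71 70 66 67 67 69 66 69 70 67 69 64 62 61 64 69 62 58 44 40 41 39 38
 38 39 42 53 64 69 70 66 68 68 70 71 72 69 69 71 71 67 69 67 67]
stop [ 41.  37.  41.  41.  42.  44.  52.  73.  92. 105.] [106. 101. 115. 116. 113.  99.  80.  71.  74.  73.  71.  73.  73.  72.]
stop [[0.5926 0.141 ]
 [0.644  0.1437]] [0.6183 0.1423]
bolts [[0.5701 0.1355]
 [0.6656 0.1406]] [0.6179 0.1381]
slot [[0.6178 0.101 ]
 [0.6259 0.1015]] [0.6219 0.1013]
corners [[0.5596 0.1486]
 [0.6774 0.1535]] [0.6185 0.1511]
groove? [[0.6232 0.0718]
 [0.6262 0.0172]]
```

Emit:
move_arm([
  [[1,-0.1,0.1,3,0,0,0],[1,0,0,3,0,0,0],[1,0,0,1,0,0,0],[1,0,0,0.3,0,0,0],[1,0,0,0.2,0,0,0],[1,0,0,0.1,0,0,0],[1,0,0,0,0,0,0]],
])

```text
t: 5.75
tool_pos: [0.6217, 0.0945, 0.031]
eef_rot: [2.162, 2.278, 0.001]
contact_force: [0.5, -0.7, -4.3]
finger_gap: 0.0496
finger_force: 54.0
```

Emit:
move_arm([
  [[1,0.1,-0.1,0,0,0,0],[1,0,0,0.1,0,0,0],[1,0,0,0.1,0,0,0],[1,0,0,0,0,0,0]],
])

```text
t: 6.25
tool_pos: [0.6207, 0.0955, 0.03]
eef_rot: [2.162, 2.279, 0.001]
contact_force: [-6.6, -1.2, 8.8]
finger_gap: 0.0492
finger_force: 55.6
```

Emit:
move_arm([
  [[0.6,0,0,0,0,0,0],[0.2,0,0,0,0,0,0],[0,0,0,0,0,0,0],[0,0,0,0,0,0,0],[0,0,0,-3,0,0,0],[0,0,0,-5,0,0,0],[0,-5,-2,-5,0,0,0],[0,-5,-3,-5,0,0,0],[0,-5,-4,0,0,0,0],[0,-5,-4,0,0,0,0]],
])

```text
t: 7.5
tool_pos: [0.5097, -0.0928, 0.1925]
eef_rot: [2.16, 2.278, 0.001]
contact_force: [-0.2, -0.4, -0.2]
finger_gap: 0.0855
finger_force: 0.0
```

```bash
python3 - <<'E'
from h import *
np.set_printoptions(precision=4,suppress=True)
st,im=snap("wrist","w3"); print(st["tool_pos"],st["eef_rot"],st["contact_force"])
E
```

```text
[ 0.5097 -0.0928  0.1925] [2.1604 2.278  0.0013] [-0.181  -0.431  -0.2073]
```

View pics/w3.png

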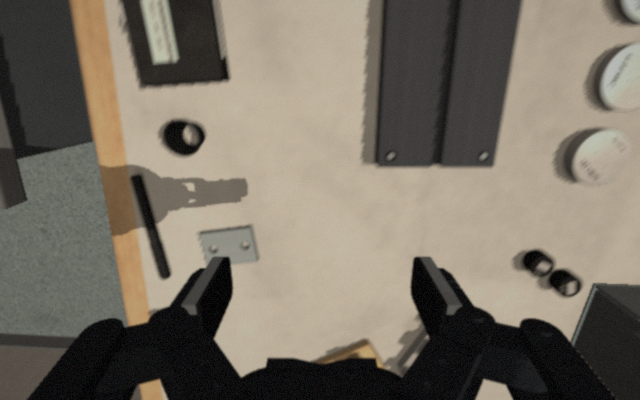

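```bash
python3 - <<'E'
from h import *
np.set_printoptions(precision=4,suppress=True)
im=cv2.imread("pics/w3.png");hsv=cv2.cvtColor(im,cv2.COLOR_BGR2HSV)
roi=np.zeros(im.shape[:2],np.uint8);roi[215:275,185:270]=1
m=((hsv[...,1]<32)&(hsv[...,2]>95)&(roi>0)).astype(np.uint8)
m=cv2.morphologyEx(m,cv2.MORPH_CLOSE,np.ones((9,9)))
c=max(cv2.findContours(m,0,cv2.CHAIN_APPROX_NONE)[0],key=cv2.contourArea)[:,0]
print(c.min(0),c.max(0),cv2.contourArea(c))
print(rect(pts("wrist",c,.0085)))
print("hand",rect(pts("wrist",[(200,233),(253,226),(258,261),(207,266)],.0085)))
h=pts("wrist",[(213,247.5),(245,245)],.0085)[:,:2];print("holes",h,h.mean(0))
print("px",cv2.boxPoints(cv2.minAreaRect(c)))
E
```

```text
[200 227] [257 265] 1570.5
(array([ 402.8, -196.1]), array([62.1, 45.9]), 10.6)
hand (array([ 404. , -195.8]), array([64.3, 45.3]), 9.4)
holes [[ 0.3847 -0.1982]
 [ 0.4222 -0.1929]] [ 0.4034 -0.1955]
px [[198.9215 231.8328]
 [253.4027 225.4232]
 [257.5734 260.8737]
 [203.0921 267.2833]]
```

Emit:
move_arm([
  [[0,-3.2,-3.7,0,0,0,0],[0,-3.2,-3.7,0,0,0,0],[0,-3.25,-3.7,0,0,0,0],[0.18,0,0,4,0,0,-7],[0.18,0,0,4,0,0,0],[0.18,0,0,4,0,0,0],[0.18,0,0,3,0,0,0],[0.18,0,0,0,0,0,0],[0.18,0,0,0,0,0,0]],
])

```text
t: 8.68
tool_pos: [0.4052, -0.194, 0.0428]
eef_rot: [2.018, 2.406, 0.0]
contact_force: [0.2, -0.8, 0.7]
finger_gap: 0.0699
finger_force: 0.0
```

```bash
python3 - <<'E'
from h import *
st,im=snap("wrist","w4"); print(st["tool_pos"],st["eef_rot"],st["finger_gap"])
p=proj("wrist",[[.4035+.0599*a*np.cos(.175)-.044*b*np.sin(.175),-.195+.06*a*np.sin(.175)+.044*b*np.cos(.175),.0085] for a,b in((-.5,-.5),(-.5,.5),(.5,.5),(.5,-.5))]);print(p.round())
E
```

```text
[ 0.40522627 -0.19403615  0.04276958] [2.01843227e+00 2.40559310e+00 2.61697056e-04] 0.06992580663525234
[[270. 260.]
 [266. 195.]
 [366. 195.]
 [363. 259.]]
```

View pics/w4.png

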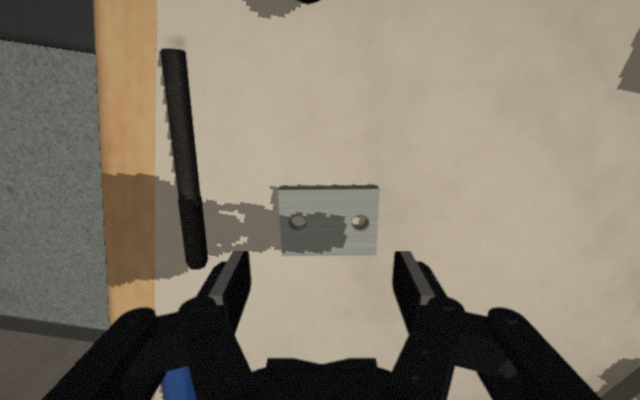

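```bash
python3 - <<'E'
from h import *
st=telemetry.read_state();R=Ro.from_rotvec(st["eef_rot"]).as_matrix()
for uv in ([(278,188),(378,187),(377,254),(281,255)],[(298,221.5),(360,221.5)]):
    p=pts("wrist",uv,.0085); print(p.round(4)); print(((p.mean(0)-st["tool_pos"])@R).round(4))
E
```

```text
[[ 0.3768 -0.1731  0.0085]
 [ 0.4352 -0.1622  0.0085]
 [ 0.4449 -0.2061  0.0085]
 [ 0.3845 -0.2174  0.0085]]
[0.0038 0.0054 0.0348]
[[ 0.3918 -0.1924  0.0085]
 [ 0.4294 -0.1858  0.0085]]
[0.0043 0.0057 0.0348]
```

Emit:
move_arm([
  [[0.18,0.4,0.55,1,0,0,0],[0.18,0,0,2,0,0,0],[0.18,0,0,1,0,0,0],[0.18,0,0,0.3,0,0,0],[0.18,0,0,0,0,0,0],[0.18,0,0,0,0,0,0]],
])

```text
t: 9.48
tool_pos: [0.4097, -0.189, -0.0009]
eef_rot: [2.019, 2.406, 0.0]
contact_force: [0.3, 0.5, 0.2]
finger_gap: 0.0699
finger_force: 0.0
```

Emit:
move_arm([
  [[0.18,0,0,0.2,0,0,0],[0.18,0,0,0,0,0,0],[0.18,0,0,0,0,0,0]],
])

```text
t: 9.85
tool_pos: [0.4092, -0.1887, -0.0035]
eef_rot: [2.019, 2.407, -0.0]
contact_force: [-0.4, -0.1, 0.3]
finger_gap: 0.0697
finger_force: 0.0
```

Emit:
move_arm([
  [[0.18,0,0,0.15,0,0,0],[0.18,0,0,0,0,0,0],[0.18,0,0,0,0,0,0]],
])

```text
t: 10.22
tool_pos: [0.4092, -0.1887, -0.005]
eef_rot: [-2.019, -2.407, -0.0]
contact_force: [0.1, -0.4, -0.3]
finger_gap: 0.0701
finger_force: 0.0
```

Emit:
move_arm([
  [[0.18,0,0,0.15,0,0,0],[0.18,0,0,0,0,0,0],[0.18,0,0,0,0,0,0]],
])

```text
t: 10.6
tool_pos: [0.4092, -0.1887, -0.0065]
eef_rot: [-2.019, -2.407, 0.0]
contact_force: [-0.1, 0.2, -0.1]
finger_gap: 0.0698
finger_force: 0.0
```

Emit:
move_arm([
  [[0.25,0,0,0,0,0,0],[0.3,0,0,0,0,0,0],[0.4,0,0,0,0,0,0],[0.4,0,0,0,0,0,0],[0.4,0,0,0,0,0,0]],
], squeeze=40)

```text
t: 11.22
tool_pos: [0.4104, -0.1895, -0.0047]
eef_rot: [2.018, 2.405, 0.0]
contact_force: [-1.9, 2.1, 16.6]
finger_gap: 0.0589
finger_force: 44.6
```

Emit:
move_arm([
  [[0.5,0,0,-1,0,0,0],[0.5,0,0,-3,0,0,0],[0.5,0,0,-4,0,0,7],[0.5,3.7,5,0,0,0,0],[0.5,3.7,5,0,0,0,0],[0.5,3.7,5,0,0,0,0],[0.5,3.76,5,0,0,0,0],[0.5,0,2.5,0,0,0,0],[0.5,0,0,0,0,0,0],[0.5,0,0,0,0,0,0]],
])

```text
t: 12.48
tool_pos: [0.625, -0.0287, 0.0729]
eef_rot: [-2.162, -2.278, 0.002]
contact_force: [-0.3, -0.2, -1.3]
finger_gap: 0.0588
finger_force: 44.2
```

```bash
python3 - <<'E'
from h import *
st,im=snap("wrist","w5"); print(st["tool_pos"],st["eef_rot"],st["finger_gap"])
E
```

```text
[ 0.62496992 -0.02873636  0.07286769] [-2.16180220e+00 -2.27758483e+00  1.84516111e-03] 0.05875912186034275
```

View pics/w5.png

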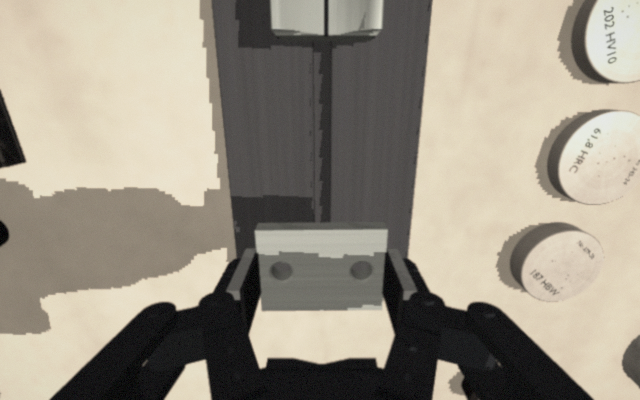

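```bash
python3 - <<'E'
from h import *
np.set_printoptions(precision=4,suppress=True)
g=cv2.imread("pics/w5.png",0).astype(float)
for v in (100,150,200):
    r=g[v-1:v+2].mean(0); print(v,"R",400+np.argmax(np.diff(r[400:440])),"slot",r[308:336].round().astype(int))
print("vee row34",g[33:36,266:276].mean(0).round(),g[33:36,320:332].mean(0).round(),g[33:36,376:390].mean(0).round())
p=pts("wrist",[(314.5,150),(330,150)],.022);print("slot",p)
p=pts("wrist",[(416.5,150)],.022);print("R",p)
p=pts("wrist",[(272,34),(382.5,34)],.060);print("veetop",p,p.mean(0))
p=pts("wrist",[(326,34)],.042);print("groove",p)
p=pts("wrist",[(256,229),(388,229),(281,271),(362,271)],.071);print("pack",p)
E
```

```text
100 R 422 slot [78 73 67 71 67 66 69 75 76 75 69 55 49 49 45 47 48 47 47 46 47 45 44 57
 71 80 79 80]
150 R 417 slot [81 80 80 78 73 66 66 76 78 78 77 68 51 48 47 48 46 46 47 44 49 43 47 65
 76 80 80 81]
200 R 412 slot [48 50 49 53 64 66 63 72 79 78 78 67 51 48 46 47 49 47 44 47 45 46 57 70
 79 78 80 80]
vee row34 [48. 47. 49. 49. 47. 47. 45. 52. 62. 76.] [139. 142. 140. 118.  74.  36.  29.  54.  99. 136. 144. 145.] [133. 116.  96.  84.  80.  79.  80.  80.  80.  80.  79.  78.  82.  79.]
slot [[0.6192 0.0166 0.022 ]
 [0.6288 0.0171 0.022 ]]
R [[0.6827 0.0199 0.022 ]]
veetop [[0.5983 0.0751 0.06  ]
 [0.6479 0.0777 0.06  ]] [0.6231 0.0764 0.06  ]
groove [[0.6226 0.0791 0.042 ]]
pack [[ 0.592  -0.0162  0.071 ]
 [ 0.6589 -0.0126  0.071 ]
 [ 0.605  -0.04    0.071 ]
 [ 0.6481 -0.0378  0.071 ]]
```

```bash
python3 - <<'E'
from h import *
np.set_printoptions(precision=4,suppress=True)
R=Ro.from_euler("z",3.0,degrees=True).as_matrix()
def rel(p,tcp): return ((p-tcp)@R)[:,:2]  # local plate-x, plate-y rel to TCP
st={"tool_pos":np.array([.61977,.0965,.10618]),"eef_rot":np.array([-2.16118689,-2.27951963,.0005])}
print("w2 groove",rel(pts("wrist",[(322,235),(322,295)],.118,st),st["tool_pos"]))
for n,uv,z in (("stop",[(273.5,157),(366,157)],.078),("bolts",[(254,147),(385,147)],.022),("slot",[(313.5,195),(327.5,195)],.022),("corners",[(239,128),(403.5,130)],.022)):
    print(n,rel(pts("wrist",uv,z,st),st["tool_pos"]).mean(0))
st=telemetry.read_state()
for n,uv,z in (("pack",[(256,229),(388,229)],.0795),("holes",[(281,271),(362,271)],.0795),("slot150",[(314.5,150),(330.5,150)],.022),("slot200",[(312.7,200),(329.5,200)],.022),("vee",[(272.5,34),(382.5,34)],.06),("groove",[(326,34)],.042)):
    print(n,rel(pts("wrist",uv,z,st),st["tool_pos"]).mean(0))
E
```

```text
w2 groove [[ 0.0013  0.0179]
 [ 0.0014 -0.015 ]]
stop [0.0001 0.0461]
bolts [-0.0004  0.0418]
slot [0.0003 0.005 ]
corners [0.0009 0.0548]
pack [0.0014 0.0184]
holes [ 0.0011 -0.0047]
slot150 [0.0017 0.0458]
slot200 [0.0008 0.0127]
vee [0.0038 0.1053]
groove [0.0034 0.108 ]
```

Emit:
move_arm([
  [[0.5,0,0,2.5,0,0,0],[0.5,0,0,2,0,0,0],[0.5,0,0,0.6,0,0,0],[0.5,0,0,0.2,0,0,0],[0.5,0,0,0,0,0,0],[0.5,0,0,0,0,0,0]],
])

```text
t: 13.28
tool_pos: [0.6268, -0.0286, 0.0214]
eef_rot: [2.162, 2.278, 0.001]
contact_force: [-0.2, 0.1, -0.8]
finger_gap: 0.0585
finger_force: 44.2
```

Emit:
move_arm([
  [[0.5,0,0,0.2,0,0,0],[0.5,0,0,0,0,0,0],[0.5,0,0,0,0,0,0]],
])

```text
t: 13.65
tool_pos: [0.626, -0.0285, 0.0185]
eef_rot: [-2.162, -2.279, 0.0]
contact_force: [1.0, -0.0, -1.3]
finger_gap: 0.0587
finger_force: 44.2
```

Emit:
move_arm([
  [[0.5,0,-0.1,0,0,0,0],[0.5,0,0,0.1,0,0,0],[0.5,0,0,0.1,0,0,0],[0.5,0,0,0,0,0,0],[0.5,0,0,0,0,0,0]],
])

```text
t: 14.28
tool_pos: [0.6252, -0.0286, 0.0174]
eef_rot: [2.162, 2.279, 0.0]
contact_force: [-4.5, 0.6, 6.3]
finger_gap: 0.0585
finger_force: 46.6
```

Emit:
move_arm([
  [[0.2,0,0,0,0,0,0],[0,0,0,0,0,0,0],[0,0,0,0,0,0,0],[0,0,0,-4,0,0,0],[0,0,0,-5,0,0,0],[0,4,0,0,0,0,0],[0,4,0,0,0,0,0],[0,4.4,0,0,0,0,0],[0,0,0,0,0,0,0],[0,0,0,0,0,0,0]],
])

```text
t: 15.52
tool_pos: [0.6185, 0.095, 0.1064]
eef_rot: [2.162, 2.279, -0.001]
contact_force: [-0.2, -1.1, 0.1]
finger_gap: 0.0856
finger_force: 0.0
```

```bash
python3 - <<'E'
from h import *
st,im=snap("side","s1"); st,im=snap("wrist","w6"); print(st["tool_pos"],st["eef_rot"])
E
```

```text
[0.61860977 0.09448825 0.10637932] [ 2.16268295e+00  2.27841633e+00 -6.22048485e-04]
```

Emit:
move_arm([
  [[0,0,0,3,0,0,0],[0,0,0,3,0,0,0],[0,0,0,1.5,0,0,0],[0,0,0,0,0,0,0],[0.2,0,0,0,0,0,0],[0.35,0,0,0,0,0,0],[0.45,0,0,0,0,0,0],[0.5,0,0,0,0,0,0],[0.5,0,0,0,0,0,0]],
], squeeze=40)

```text
t: 16.75
tool_pos: [0.6199, 0.0953, 0.0332]
eef_rot: [2.161, 2.278, 0.003]
contact_force: [-0.7, -0.1, 6.7]
finger_gap: 0.0495
finger_force: 43.2
```

Emit:
move_arm([
  [[0.5,0,-0.1,-0.2,0,0,0],[0.5,0,0,0,0,0,0],[0.5,0,0,0,0,0,0],[0.5,0,0,0,0,0,0]],
])

```text
t: 17.25
tool_pos: [0.6173, 0.0952, 0.0333]
eef_rot: [-2.162, -2.279, 0.001]
contact_force: [-2.2, -0.8, 0.8]
finger_gap: 0.0495
finger_force: 42.7
```

Emit:
move_arm([
  [[0.5,0,0.15,0,0,0,0],[0.5,0,0,0,0,0,0],[0.5,0,0,0,0,0,0]],
])

```text
t: 17.62
tool_pos: [0.6192, 0.0952, 0.0333]
eef_rot: [2.162, 2.279, 0.0]
contact_force: [0.1, 0.3, -2.0]
finger_gap: 0.0492
finger_force: 42.4
```

Emit:
move_arm([
  [[0.4,0,0,0.1,0,0,0],[0,0,0,0,0,0,0],[0,0,0,0,0,0,0],[0,0,0,-5,0,0,0],[0,0,0,-5,0,0,0],[0,4,-4.4,-3,0,0,0],[0,4,-4.5,0,0,0,0],[0,4,-4.6,0,0,0,0],[0,4.28,-4.67,0,0,0,0],[0,0,0,0,0,0,8.7]],
])

```text
t: 18.88
tool_pos: [0.4295, 0.248, 0.1608]
eef_rot: [-2.326, -2.11, -0.0]
contact_force: [1.6, -0.9, 0.1]
finger_gap: 0.0856
finger_force: 0.0
```

Emit:
move_arm([
  [[0,0,0,0,0,0,0],[0,0,0,0,0,0,0]],
])

```text
t: 19.12
tool_pos: [0.4331, 0.2451, 0.1608]
eef_rot: [2.326, 2.111, 0.0]
contact_force: [0.5, -0.4, 0.6]
finger_gap: 0.0853
finger_force: 0.0
```

```bash
python3 - <<'E'
from h import *
np.set_printoptions(precision=4,suppress=True)
st,im=snap("wrist","w7"); print(st["tool_pos"],st["eef_rot"])
R=Ro.from_rotvec(st["eef_rot"]).as_matrix()
print(((np.array([.4291,.2483,0])-st["tool_pos"])@R))
print(proj("wrist",[[.4291,.2483,.02]]))
g=cv2.cvtColor(im,cv2.COLOR_BGR2HSV);m=((g[...,1]<34)&(g[...,2]>60)).astype(np.uint8)
m[280:]=0
n,l,s,c=cv2.connectedComponentsWithStats(m)
for i in range(1,n):
    if s[i,4]>1500: print(s[i],c[i])
E
```

```text
[0.4331 0.2451 0.1608] [2.3264 2.1109 0.0005]
[ 0.0028 -0.0043  0.1608]
[[315.411  177.9615]]
[    0     0   147   261 29201] [ 61.017  117.9497]
[ 320    0   99   35 3169] [367.6803  15.6005]
[ 286  155   58   48 2462] [314.2778 177.511 ]
```

Emit:
move_arm([
  [[0,0.3,-0.45,0,0,0,0],[0,0,0,4,0,0,0],[0,0,0,4,0,0,0],[0,0,0,4,0,0,0],[0,0,0,3,0,0,0],[0,0,0,0.3,0,0,0],[0,0,0,0,0,0,0],[0,0,0,0,0,0,0],[0,0,0,0,0,0,0]],
])

```text
t: 20.3
tool_pos: [0.4295, 0.2494, 0.0091]
eef_rot: [2.329, 2.108, 0.004]
contact_force: [0.2, 0.4, -0.1]
finger_gap: 0.0854
finger_force: 0.0
```

Emit:
move_arm([
  [[0.2,0,0,0,0,0,0],[0.35,0,0,0,0,0,0],[0.45,0,0,0,0,0,0],[0.5,0,0,0,0,0,0],[0.5,0,0,0,0,0,0],[0.5,0,0,0,0,0,0]],
], squeeze=50)

```text
t: 21.05
tool_pos: [0.4287, 0.249, 0.008]
eef_rot: [2.329, 2.108, 0.001]
contact_force: [-1.1, -0.4, 5.3]
finger_gap: 0.0492
finger_force: 53.8
```

Emit:
move_arm([
  [[0.5,0,0,-4,0,0,0],[0.5,0,0,-6,0,0,0],[0.5,0,0,-6,0,0,-8.7],[0.5,-4.8,3,0,0,0,0],[0.5,-4.8,3,0,0,0,0],[0.5,-4.8,3,0,0,0,0],[0.5,-4.8,3,0,0,0,0],[0.5,-4.8,3,0,0,0,0],[0.5,-4.8,3.2,0,0,0,0],[0.5,0,0,3,0,0,0]],
])

```text
t: 22.3
tool_pos: [0.6284, -0.0335, 0.1389]
eef_rot: [2.164, 2.271, 0.003]
contact_force: [0.3, 0.8, -4.5]
finger_gap: 0.0487
finger_force: 54.5
```

Emit:
move_arm([
  [[0.5,0,0,3,0,0,0],[0.5,0,0,0,0,0,0],[0.5,0,0,0,0,0,0],[0.5,0,0,0,0,0,0],[0.5,0,0,0,0,0,0]],
])

```text
t: 22.92
tool_pos: [0.6261, -0.0291, 0.1092]
eef_rot: [2.161, 2.278, 0.002]
contact_force: [0.3, 0.8, -3.6]
finger_gap: 0.0494
finger_force: 54.3
```

```bash
python3 - <<'E'
from h import *
st,im=snap("wrist","w8"); print(st["tool_pos"],st["eef_rot"])
E
```

```text
[ 0.62612515 -0.02913925  0.10923577] [2.16077009e+00 2.27774214e+00 2.21238246e-03]
```

View pics/w8.png

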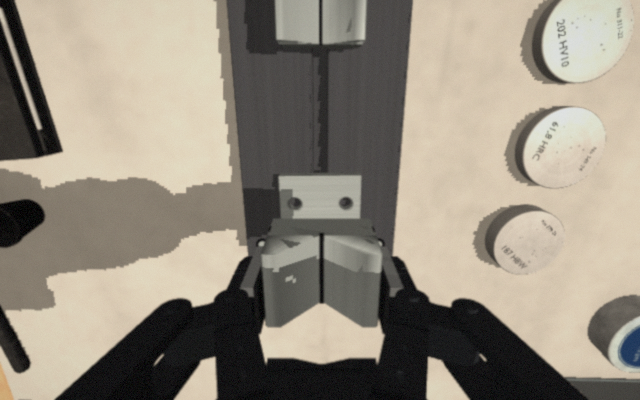

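```bash
python3 - <<'E'
from h import *
np.set_printoptions(precision=4,suppress=True)
R=Ro.from_euler("z",3.0,degrees=True).as_matrix();st=telemetry.read_state()
g=cv2.imread("pics/w8.png",0).astype(float);print(g[119:122,304:334].mean(0).round().astype(int),g[149:152,304:334].mean(0).round().astype(int))
for n,uv,z in (("packfar",[(279,176.5),(361.5,176.5)],.0305),("holes",[(295,203),(347,203)],.0305),("slot",[(313.5,120),(327.5,120)],.022),("veeA",[(275.5,42),(366,42)],.06),("grooveA",[(321,44)],.042),("held groove",[(321.5,235),(321.5,303)],.121)):
    print(n,((pts("wrist",uv,z)-st["tool_pos"])@R)[:,:2].mean(0))
E
```

```text
[73 74 74 75 73 71 71 70 64 61 70 73 70 63 50 42 43 44 42 43 43 43 42 47
 62 72 74 76 76 76] [72 73 75 75 73 70 71 70 64 65 71 72 71 72 72 63 53 46 42 43 43 45 42 53
 66 72 77 75 73 74]
packfar [0.0004 0.0212]
holes [0.0009 0.0006]
slot [0.0006 0.0607]
veeA [0.0008 0.1066]
grooveA [0.0009 0.1078]
held groove [ 0.0011 -0.0008]
```

Emit:
move_arm([
  [[0.5,0,0,3,0,0,0],[0.5,0,0,2.5,0,0,0],[0.5,0,0,0.9,0,0,0],[0.5,0,0,0.3,0,0,0],[0.5,0,0,0,0,0,0],[0.5,0,0,0,0,0,0],[0.5,0,0,0,0,0,0],[0.5,0,0,0,0,0,0]],
])

```text
t: 23.98
tool_pos: [0.6255, -0.0292, 0.041]
eef_rot: [2.162, 2.279, 0.001]
contact_force: [0.5, -0.4, -4.2]
finger_gap: 0.0496
finger_force: 54.3
```

Emit:
move_arm([
  [[0.5,0,0.05,0.1,0,0,0],[0.5,0,0,0.1,0,0,0],[0.5,0,0,0.1,0,0,0],[0.5,0,0,0,0,0,0],[0.5,0,0,0,0,0,0]],
])

```text
t: 24.6
tool_pos: [0.6259, -0.0292, 0.0385]
eef_rot: [2.162, 2.279, 0.0]
contact_force: [-4.9, 0.1, 6.4]
finger_gap: 0.0493
finger_force: 55.6
```

Emit:
move_arm([
  [[0.3,0,0,0,0,0,0],[0,0,0,0,0,0,0],[0,0,0,0,0,0,0],[0,0,0,-5,0,0,0],[0,0,0,-6,0,0,0],[0,-5,-1.4,-5,0,0,0],[0,-5,-1.4,-2,0,0,0],[0,-5,-1.4,0,0,0,0],[0,-5,-1.4,0,0,0,0],[0,-5,-1.4,0,0,0,0]],
])

```text
t: 25.85
tool_pos: [0.57, -0.2773, 0.2112]
eef_rot: [2.162, 2.279, 0.0]
contact_force: [0.8, 0.2, 0.3]
finger_gap: 0.085
finger_force: 0.0
```

Emit:
move_arm([
  [[0,-5,-1.4,0,0,0,0],[0,-5.2,-1.5,0,0,0,0],[0,0,0,0,0,0,10.2],[0,0,0,0,0,0,10.2],[0,0,0,0,0,0,10.2],[0,0,0,0,0,0,10.2],[0,0,0,0,0,0,10.2],[0,0,0,0,0,0,10.4],[0,0,0,0,0,0,0],[0,0,0,0,0,0,0]],
])

```text
t: 27.1
tool_pos: [0.5468, -0.3791, 0.2109]
eef_rot: [-3.021, -0.862, 0.0]
contact_force: [0.5, -0.8, -0.5]
finger_gap: 0.0857
finger_force: 0.0
```

Emit:
move_arm([
  [[0,0,0,0,0,0,0],[0,0,0,0,0,0,0]],
])

```text
t: 27.35
tool_pos: [0.5468, -0.3792, 0.211]
eef_rot: [3.022, 0.857, 0.0]
contact_force: [0.5, 1.1, -0.0]
finger_gap: 0.0854
finger_force: 0.0
```

```bash
python3 - <<'E'
from h import *
st,im=snap("wrist","w9"); print(st["tool_pos"],st["eef_rot"],st["q"])
E
```

```text
[ 0.54681102 -0.37915457  0.21102336] [3.02234739e+00 8.57162878e-01 4.76687208e-05] [-6.83298536e-01  3.15260264e-01  1.31282594e+00 -1.85648007e-06
  1.51345092e+00  3.34794784e-01]
```

View pics/w9.png

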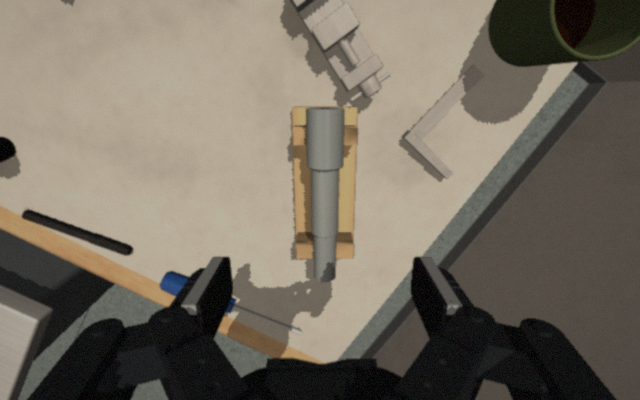

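```bash
python3 - <<'E'
from h import *
np.set_printoptions(precision=4,suppress=True)
st=telemetry.read_state();R=Ro.from_rotvec(st["eef_rot"]).as_matrix()
im=cv2.imread("pics/w9.png");h=cv2.cvtColor(im,cv2.COLOR_BGR2HSV)
ax=[]
for v in (120,135,150,180,200,220,245,268):
    s=np.where((h[v,296:356,1]<40))[0]+296; 
    print(v,s.min(),s.max(),len(s)); ax.append((np.median(s),v))
p=((pts("wrist",ax,.052)-st["tool_pos"])@R)[:,:2]; print("axis",p,np.polyfit(p[:,0],p[:,1],1))
p=((pts("wrist",[(324,107.5),(324,167),(324,238),(325,281)],[.055,.066,.066,.050])-st["tool_pos"])@R)[:,:2];print("ends",p)
g=cv2.cvtColor(im,cv2.COLOR_BGR2GRAY);print(g[225:290,323:328].mean(1).round().astype(int));print(g[100:112,323:328].mean(1).round().astype(int),g[160:174,323:328].mean(1).round().astype(int))
E
```

```text
120 307 342 36
135 307 342 36
150 307 342 36
180 312 337 26
200 312 337 26
220 312 336 25
245 314 334 21
268 301 334 24
axis [[ 0.0554  0.0044]
 [ 0.0415  0.0044]
 [ 0.027   0.0045]
 [-0.0031  0.0046]
 [-0.0243  0.0046]
 [-0.0465  0.0042]
 [-0.0756  0.0043]
 [-0.1039  0.0027]] [0.0073 0.0043]
ends [[ 0.067   0.0038]
 [ 0.0136  0.0039]
 [-0.0603  0.0041]
 [-0.1219  0.0055]]
[136 135 136 136 134 136 135 134 135 136 135 131 122 125 129 130 131 132
 131 131 131 131 131 131 132 130 131 131 130 131 131 130 130 130 130 129
 130 127 118 113 115 116 108 105  96  88  80  79  83  80  78  75  75  75
  76  74  80  94 102 104 104 106 104 105 105]
[172 172 172 172 171 164 136  99  80 110 130 135] [136 136 136 138 138 138 137 138 135 121  95  91 117 132]
```

Emit:
move_arm([
  [[0,-0.8,0.3,0,0,0,0],[0,0,0,5,0,0,0],[0,0,0,5,0,0,0],[0,0,0,4,0,0,0],[0,0,0,3,0,0,0],[0,0,0,1,0,0,0],[0,0,0,0,0,0,0],[0,0,0,0,0,0,0],[0,0,0,0,0,0,0]],
])

```text
t: 28.52
tool_pos: [0.5426, -0.3868, 0.033]
eef_rot: [3.02, 0.855, 0.003]
contact_force: [-0.2, 1.0, -0.2]
finger_gap: 0.0854
finger_force: 0.0
```

Emit:
move_arm([
  [[0.3,0,0,0,0,0,0],[0.45,0,0,0,0,0,0],[0.55,0,0,0,0,0,0],[0.65,0,0,0,0,0,0],[0.75,0,0,0,0,0,0],[0.75,0,0,0,0,0,0],[0.75,0,0,0,0,0,0]],
], squeeze=80)

```text
t: 29.4
tool_pos: [0.5418, -0.3862, 0.0313]
eef_rot: [3.022, 0.855, 0.001]
contact_force: [-0.1, -2.6, 2.4]
finger_gap: 0.026
finger_force: 78.5
```

Emit:
move_arm([
  [[0.75,0,0,-1,0,0,0],[0.75,0,0,-2,0,0,0],[0.75,0,0,-2,0,0,0],[0.75,0,0,0,0,0,0],[0.75,0,0,0,0,0,0],[0.75,0,0,0,0,0,0]],
])

```text
t: 30.15
tool_pos: [0.5409, -0.3853, 0.0798]
eef_rot: [-3.021, -0.855, 0.002]
contact_force: [-1.2, 0.4, -8.5]
finger_gap: 0.0259
finger_force: 79.5
```

```bash
python3 - <<'E'
from h import *
s=telemetry.read_state();print(s["tool_pos"],s["eef_rot"],s["torque"].round(2),s["contact_force"].round(1),s["finger_gap"])
E
```

```text
[ 0.54086698 -0.38531061  0.0798021 ] [-3.02129207e+00 -8.54992352e-01  1.82634008e-03] [-0.02  0.04  0.03] [-1.2  0.4 -8.5] 0.025930596409833716
```

Emit:
move_arm([
  [[0.75,0,0,-4,0,0,0],[0.75,0,0,-5,0,0,0],[0.75,0,0,-3,0,0,-6],[0.75,0,0,0,0,0,-9],[0.75,0,0,0,0,0,-9],[0.75,0,0,0,0,0,-9],[0.75,0,0,0,0,0,-9],[0.75,0,0,0,0,0,-9],[0.75,0,0,0,0,0,-6],[0.75,0,0,0,0,0,-4.4]],
])

```text
t: 31.4
tool_pos: [0.5411, -0.3855, 0.1997]
eef_rot: [-2.158, -2.281, 0.0]
contact_force: [0.8, -0.8, -8.2]
finger_gap: 0.026
finger_force: 80.8
```

Emit:
move_arm([
  [[0.75,3,0.7,0,0,0,0],[0.75,5,1.2,0,0,0,0],[0.75,5,1.2,0,0,0,0],[0.75,5,1.2,0,0,0,0],[0.75,5,1.2,0,0,0,0],[0.75,5,1.2,0,0,0,0],[0.75,5,1.2,0,0,0,0],[0.75,5,1.2,0,0,0,0],[0.75,4,1,0,0,0,0],[0.75,0.97,0.25,0,0,0,0]],
])

```text
t: 32.65
tool_pos: [0.622, 0.0517, 0.2]
eef_rot: [-2.158, -2.281, 0.001]
contact_force: [0.1, 0.2, -7.8]
finger_gap: 0.026
finger_force: 80.6
```

Emit:
move_arm([
  [[0.75,0,0,2,0,0,0],[0.75,0,0,2,0,0,0],[0.75,0,0,2,0,0,0],[0.75,0,0,0,0,0,0],[0.75,0,0,0,0,0,0],[0.75,0,0,0,0,0,0]],
])

```text
t: 33.4
tool_pos: [0.6233, 0.0485, 0.1424]
eef_rot: [2.162, 2.277, 0.002]
contact_force: [-1.0, -0.2, -8.7]
finger_gap: 0.026
finger_force: 80.5
```

```bash
python3 - <<'E'
from h import *
np.set_printoptions(precision=4,suppress=True)
st,im=snap("wrist","w10"); print(st["tool_pos"],st["eef_rot"],st["contact_force"],st["torque"])
h=cv2.cvtColor(im,cv2.COLOR_BGR2HSV);g=cv2.cvtColor(im,cv2.COLOR_BGR2GRAY)
for v in (100,130,160,190,220): print(v,g[v,270:370:2])
E
```

```text
[0.6233 0.0485 0.1424] [2.1616 2.2774 0.0025] [-0.9841 -0.1966 -8.7461] [-0.0631  0.0271  0.0329]
100 [69 69 74 72 70 71 74 70 70 72 73 70 71 70 72 70 72 70 74 72 70 57 66 64
 45 36 41 40 67 69 69 70 74 74 69 72 70 71 72 72 70 74 75 75 73 72 76 75
 76 74]
130 [ 46  47  64  74  78  87  93 102 107 113 115 121 122 127 133 134 139 143
 144 146 148 150 149 152 152 156 164 166 173 178 180 178 176 177 176 180
 176 169 156 158 158 152 149 150 154 144 137 129 128 100]
160 [ 69  67  69  69  78  83  91  99 106 113 116 122 122 127 130 137 140 144
 142 147 152 149 151 150 154 159 164 168 174 182 177 175 176 171 174 175
 170 160 154 158 156 151 151 151 148 139 131 125 111  78]
190 [ 70  69  70  68  72  79  89  96 102 108 115 120 126 132 133 135 141 144
 146 148 150 150 150 152 156 161 159 168 175 179 176 174 172 170 168 169
 162 155 158 156 155 152 152 153 145 136 130 119  84  71]
220 [ 66  70  68  71  66  75  85  93  97 104 111 118 126 129 130 136 140 142
 147 150 153 151 152 154 154 158 163 167 174 173 172 169 169 166 167 165
 161 159 157 157 155 152 154 152 141 133 123 101  73  69]
```

View pics/w10.png

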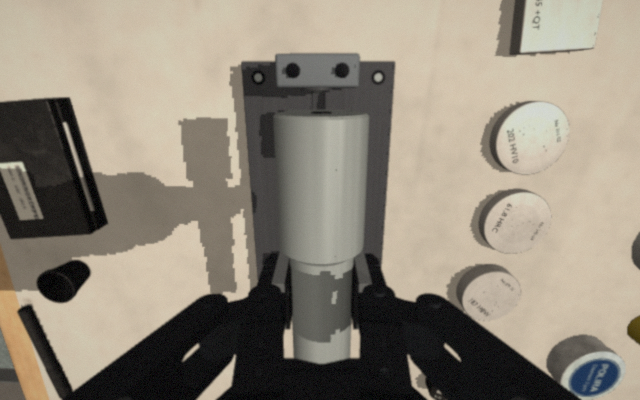

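```bash
python3 - <<'E'
from h import *
np.set_printoptions(precision=4,suppress=True)
R=Ro.from_euler("z",3.0,degrees=True).as_matrix();st=telemetry.read_state()
for n,uv,z in (("ax130",[(273,130),(369.5,130)],.163),("ax160",[(276,160),(368,160)],.163),("ax220",[(279,220),(364.5,220)],.163),("end",[(321.5,113)],.181),("step",[(321.5,264)],.181),("stop",[(276,71),(360,71)],.078),("stopin",[(318,87)],.078),("bolts",[(258,77),(378,77)],.022),("slot",[(311.5,100),(325.5,100)],.022),("corners",[(243.5,62),(394,62)],.022)):
    print(n,((pts("wrist",uv,z)-st["tool_pos"])@R)[:,:2].mean(0))
E
```

```text
ax130 [0.001  0.0668]
ax160 [0.0013 0.055 ]
ax220 [0.0012 0.0292]
end [0.001  0.0745]
step [0.001  0.0187]
stop [-0.0009  0.0924]
stopin [-0.0009  0.083 ]
bolts [-0.0013  0.0908]
slot [-0.001   0.0734]
corners [-0.0007  0.1018]
```

Emit:
move_arm([
  [[0.75,0,-0.18,2,0,0,0],[0.75,0,0,3,0,0,0],[0.75,0,0,3,0,0,0],[0.75,0,0,1,0,0,0],[0.75,0,0,0.2,0,0,0],[0.75,0,0,0,0,0,0],[0.75,0,0,0,0,0,0],[0.75,0,0,0,0,0,0]],
])

```text
t: 34.45
tool_pos: [0.6209, 0.0485, 0.0496]
eef_rot: [2.162, 2.278, 0.001]
contact_force: [-0.2, 0.1, -8.2]
finger_gap: 0.026
finger_force: 80.7
```

Emit:
move_arm([
  [[0.75,0,0.05,0.15,0,0,0],[0.75,0,0,0.1,0,0,0],[0.75,0,0,0,0,0,0],[0.75,0,0,0,0,0,0]],
])

```text
t: 34.95
tool_pos: [0.6217, 0.0486, 0.047]
eef_rot: [2.162, 2.278, 0.001]
contact_force: [1.3, 0.4, -6.5]
finger_gap: 0.0258
finger_force: 81.0
```

```bash
python3 - <<'E'
from h import *
s=telemetry.read_state();print(s["tool_pos"],s["torque"].round(2),s["contact_force"].round(1))
E
```

```text
[0.62172953 0.04859138 0.04697659] [ 0.   -0.4   0.05] [ 1.3  0.4 -6.5]
```

Emit:
move_arm([
  [[0.75,0,0,0.1,0,0,0],[0.75,0,0,0,0,0,0],[0.75,0,0,0,0,0,0]],
], squeeze=30)

```text
t: 35.33
tool_pos: [0.6218, 0.0486, 0.0468]
eef_rot: [2.162, 2.278, 0.002]
contact_force: [-3.1, -0.2, 5.4]
finger_gap: 0.0257
finger_force: 82.1
```

Seated. Release slowly and retreat upward.

Emit:
move_arm([
  [[0.6,0,0,0,0,0,0],[0.5,0,0,0,0,0,0],[0.35,0,0,0,0,0,0],[0.2,0,0,0,0,0,0],[0.1,0,0,0,0,0,0],[0.1,0,0,-2,0,0,0],[0.1,0,0,-4,0,0,0],[0.1,0,0,-5,0,0,0],[0.1,0,0,-4,0,0,0]],
], squeeze=30)

```text
t: 36.45
tool_pos: [0.6219, 0.0486, 0.1997]
eef_rot: [2.161, 2.277, 0.004]
contact_force: [0.4, 0.3, 0.2]
finger_gap: 0.0771
finger_force: 0.0
```

Emit:
move_arm([
  [[0,0,0,0,0,0,0],[0,0,0,0,0,0,0],[0,0,0,0,0,0,0]],
])

```text
t: 36.83
tool_pos: [0.6202, 0.0486, 0.1942]
eef_rot: [-2.161, -2.278, 0.003]
contact_force: [-0.1, -0.3, -0.6]
finger_gap: 0.0857
finger_force: 0.0
```

```bash
python3 - <<'E'
from h import *
np.set_printoptions(precision=4,suppress=True)
C=np.array([.6234,.0361,0]);R3=Ro.from_euler("z",3.0,degrees=True).as_matrix()
st,im=snap("wrist","w11");print(st["tool_pos"],st["contact_force"])
snap("side","s2");snap("scene","sc2")
g=cv2.cvtColor(im,cv2.COLOR_BGR2GRAY).astype(float)
# predicted pixels, then measured gradient along shaft centreline & across
P=lambda x,y,z:C+R3@np.array([x,y,z])
pr=proj("wrist",[P(0,86.5e-3,.0855),P(0,31.5e-3,.0855),P(0,-38.5e-3,.0815),P(0,60e-3,.0675),P(0,77.5e-3,.06),P(0,0,.0675)],st).round(1);print(pr)
u=int(pr[0,0])
d=np.diff(g[:,u-3:u+4].mean(1));i=np.argsort(-abs(d[:285]))[:14];print(sorted((int(k),int(d[k])) for k in i))
for v in (int(pr[0,1])+6,int(pr[3,1]),int(pr[5,1])):
    r=np.diff(g[v-1:v+2].mean(0));k=np.argsort(-abs(r[230:420]))[:12]+230;print(v,sorted((int(a),int(r[a])) for a in k))
E
```

```text
[0.6202 0.0486 0.1942] [-0.1028 -0.2785 -0.6263]
[[323.6  99.9]
 [323.5 169.5]
 [323.3 243.6]
 [323.5 131.7]
 [323.5 109.9]
 [323.3 198.4]]
[(59, -16), (60, -31), (61, -18), (85, -12), (86, -15), (87, -12), (90, -9), (99, 21), (100, 44), (101, 25), (102, 8), (168, -10), (169, -10), (170, 7)]
105 [(249, -17), (250, -40), (251, -18), (259, -13), (260, -29), (333, -10), (343, -10), (344, -18), (345, -17), (383, 32), (384, 44), (385, 24)]
131 [(252, -16), (253, -39), (254, -16), (261, -17), (262, -20), (294, 21), (350, -20), (351, -36), (352, -21), (381, 21), (382, 45), (383, 36)]
198 [(242, 21), (256, -24), (257, -31), (265, -19), (266, -21), (279, -16), (307, 16), (337, -16), (338, -25), (377, 19), (378, 44), (379, 39)]
```

```bash
python3 -c "
from plant import ticket
print(ticket.sign_off())"
```

```text
the job is handed in; nothing more can be done
None
```

The shaft now lies in the two V-blocks (thick end about 5 mm from the stop's ball, thin journal's block on the thin packing), the thick packing was left where it lay, and the job was handed in at about 37 s. The final check was numeric, on the thick and middle parts of the shaft only.

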